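# Set up the folding candle screen on the altar step

## Task

Set up the folding wooden candle screen: raise its three hinged walls until each stands fully upright against its stop, without forcing them, and stand the candle from the slanted rest upright in the cup inside the screen, wick end up. Let go of everything and leave the other things on the altar step where they are.

Things in the scene. Friction and masses are not known exactly. Their poses are not given: they have to be found in the camera images.
- screen: Folding wooden candle screen, an open box fixed to the table: base 140 (x) by 170 (y) by 14 mm, a fixed upright back wall on its +x side (8 mm thick, top 99 mm above the table), three hinged walls on its -x, +y and -y edges, a brass cup fixed inside. Origin: centre of the base's underside; x points away from the robot to the back wall, y to the left, z up
- front_wall (a joint): Front wall of the screen, hinged along the base's -x edge (70 mm from the screen's origin), 166 mm wide, leaning out towards the robot. 8 mm thick wood, 120 g, free edge 92 mm from the hinge line. Joint: 0 lies flat outward, pi/2 upright at a hard stop. Stiff friction hinge: stays where left, needs 2 to 3 N at the free edge. Starts half raised, 48 to 63 degrees above flat
- left_wall (a joint): Left wall of the screen, hinged along the base's +y edge (85 mm from the screen's origin), 136 mm wide. 8 mm thick wood, 120 g, free edge 92 mm from the hinge line. Joint: 0 lies flat outward, pi/2 upright at a hard stop. Stiff friction hinge: stays where left, needs 2 to 3 N at the free edge. Starts nearly flat, 14 to 26 degrees above it
- right_wall (a joint): Right wall of the screen, hinged along the base's -y edge (85 mm from the screen's origin), 136 mm wide. 8 mm thick wood, 120 g, free edge 92 mm from the hinge line. Joint: 0 lies flat outward, pi/2 upright at a hard stop. Stiff friction hinge: stays where left, needs 2 to 3 N at the free edge. Starts nearly flat, 14 to 26 degrees above it
- front_wall_edge (a point): Middle of the front wall's free edge, half way through its thickness. Lying flat, the wall's upper (later inner) face is level with the hinge line, which is 14 mm above the table, and its underside (later outer face) 8 mm lower
- left_wall_edge (a point): Middle of the left wall's free edge, half way through its thickness. Lying flat, the wall's upper (later inner) face is level with the hinge line, which is 14 mm above the table, and its underside (later outer face) 8 mm lower
- right_wall_edge (a point): Middle of the right wall's free edge, half way through its thickness. Lying flat, the wall's upper (later inner) face is level with the hinge line, which is 14 mm above the table, and its underside (later outer face) 8 mm lower
- cup_floor (a point): Centre of the inner floor of the brass cup in the screen: inner diameter 31 mm, 40 mm deep, outer diameter 42 mm, floor 19 mm and rim 59 mm above the table, 10 mm behind (+x) the screen's origin
- candle: Cream wax candle, 24 mm diameter, 170 mm long, about 75 g. Origin: centre of its flat foot; its z axis runs up the candle to the wick end. At the start it leans 35 degrees from vertical in the rest, its upper end to the robot's right (-x of the rest), the upper 86 mm free of the rest
- candle_top (a point): Centre of the candle's wick end, 170 mm from its foot along the axis
- candle_rest: Wooden rest fixed to the table, base 130 by 70 mm: a trough 38 mm wide, 35 degrees from vertical, holds the candle's lower 84 mm; its upper end is open, so the candle comes out along its axis. Stands left or right. Origin: underside, middle line; the candle's foot is at x 50 mm, 35 mm up; x points roughly to the robot's left (+y), against the lean
- monk: Bystander: white ceramic monk figurine, 88 mm wide at the foot, 120 mm tall; origin under its centre
- jar: Bystander: glass jar with clamped lid, 90 mm diameter, 122 mm tall; origin under its centre
- tray: Bystander: red plastic tray, 140 by 200 by 24 mm; origin under its centre
- bowl: Bystander: brass bowl, 84 mm diameter, 38 mm tall; origin under its centre
- water_cup: Bystander: white ceramic cup, 54 mm diameter, 45 mm tall; origin under its centre
- vase: Bystander: blue ceramic vase, 84 mm diameter, 130 mm tall; origin under its centre
Not all that is in view belongs to the job. Leave any black look-alike of the candle alone.

How it is judged:
At the end, for the whole second after the job is handed in: All three walls stand within 4 degrees of upright (joint above 1.50 rad); the candle stands in the cup wick end up, foot within 8 mm of the cup floor and 12 mm of its centre, within 11 degrees of vertical, at rest; the robot has let go of candle and screen (value of joint each of front_wall, left_wall, right_wall above 1.5 rad and horizontal distance between candle and cup_floor below 0.012 m and z of candle in the frame of cup_floor below 0.008 m and angle between candle's own z axis and vertical below 0.2 rad and height (world z) of candle_top above 0.17 m and linear speed of candle below 0.02 m/s and contact force between the fingers and candle below 0.1 N and contact force between the fingers and screen below 0.1 N); the robot touches nothing.
It fails at once if a bystander is shifted or carried more than 30 mm or tipped over (distance of any of monk, jar, tray, bowl, water_cup, vase from where it was at the start of the episode above 0.03 m or angle between any of monk, jar, tray, bowl, water_cup, vase's own z axis and vertical above 0.5 rad).
It fails at once if the screen is forced: the fingers press on it with more than 40 N (contact force between the fingers and screen above 40 N).
It also fails if it takes over 69 s, if anything falls off the work surface, if the arm or the gripper's body presses on something with over 40 N, if the wrist force passes 120 N, or if a joint passes its speed limit or range.

## Robot

A 7-joint arm with a two-finger parallel gripper is mounted at the origin on the work surface. World frame = base frame: x ahead of the robot, y to its left, z up, the work surface at z = 0. Lengths are in m, angles in rad, forces in N, time in s.
With the tool pointing down it reaches from about 0.4 to 0.875 m from the base axis. Payload 6.5 kg.
Tool frame: the origin (TCP) lies at the centre of the arm's flange, where the gripper is bolted on; the fingertips stand 166 mm ahead of it and the grasp point (between the pads) lies 147 mm ahead of it (bot.grip_point_offset is the distance from the TCP to the grasp point, in m); z points along the fingers, y is the line along which they close (so a half turn about z gives the same grasp; the last joint's range is limited). The gripper opens to 88 mm and grips with 3 to 60 N. Pads are 18 mm wide; open, the fingers measure 123 mm over their backs; the gripper's body (75 mm by 187 mm) begins 45 mm behind the grasp point.
Start: joints at [-1.313, 0.536, -0.004, 1.538, 0.003, 1.067, -0.071], TCP at [0.207, 0.616, 0.405] pointing down, gripper open.
Joint ranges: [-2.7, 2.7], [-0.37, 2.16], [-1.27, 1.26], [0.24, 2.4], [-1.31, 4.45], [0.19, 1.91], [-2.76, 2.76]. Speed limits (rad/s): [2.39, 2.39, 3.14, 3.14, 3.14, 3.14, 3.14].

## Interface

Orientations are given as a unit quaternion [w, x, y, z].
In Python, from station import bot, cams, job gives the robot as it stands.
- The arm moves only by the tool servo_tool, never from a script. Its argument "deltas" is a list of rows, each a list of 7 numbers: the shift along the world's x, y, z normalised to -1 to 1, where 1 is 25 mm, then the turn, a rotation vector about the world's x, y, z normalised to -1 to 1, where 1 is 5 degrees, then the opening, from -1 (shut) to 1 (fully open). In form: [[x, y, z, ax, ay, az, jaw], ...]. A call has 1 to 5 rows; each row shifts and turns the commanded pose from where the row before left it; what a row does not reach is not made up. A row lasts 1/12 s, in which the tool goes at most 41.7 mm and 7.16 degrees, less where a joint would pass 70% of its speed; a pose out of reach is approached as far as the arm can. A call with a number of a shift or a turn outside -1 to 1 is refused whole. A call with a gripper value outside its range is refused whole. The fingers move at their own pace and stop on an object; the grip force is fixed at half the most. Time passes only in rows, so rows that do not move let the fingers close. It gives the time, the measured TCP pose, the force, the opening and the grip force at its end, in the units of the state.
- bot.state(): the state, without advancing time (a new reading comes with each control period).
- cams.snapshot(name): name is "scene" or "top" or "wrist"; returns a dict with "pixels" (480x640x3 uint8, red, green, blue), "mtx" (3x3 intrinsics, pixels), "T" (4x4, takes a point from camera to world coordinates). Camera axes: x right, y down, z forward; pixel columns grow to the right and rows downward; lengths in m; the calibration is good to about 2 mm. A picture is of the moment at which its call begins. There is no depth.
- job.job_done(): hands the job in; it is judged then, once.
The state is a dict: "t": time; "q": joint angles; "dq": joint speeds; "tau": joint torques, N m; "tcp_pos": TCP position; "eef_rot": TCP orientation; "force": force on the tool from outside, world axes, zero at the start; "ft_torque": the same for the moment, N m; "grip_width": finger opening in m; "grip_force": force on a finger pad.
Only numpy, scipy, OpenCV 4.12 (cv2) and the standard library are available. Lean on these libraries where they do the work, as an engineer would, in place of code of your own. Each camera call takes 0.05 s, during which the arm holds its last target. There are 200 camera calls.

## Working session

There is one attempt and no reset: what is moved stays moved. The work goes in short steps, Python scripts to look and compute and a tool call to move; the robot and the scene stay as the last step left them, time stands still between calls to the robot, and variables do not carry over. Pictures are saved under pics/ and viewed, at most 10 in all, crops included, and the job is handed in when it is done.

Besides the shell and the picture viewer there is one more tool, called after "Emit:" as name([rows], argument=value, ...), one row to a line, values as JSON. servo_tool: Moves the arm, as the interface text tells. Its arguments: {"type":"object","properties":{"deltas":{"type":"array","items":{"type":"array","items":{"type":"number","minimum":-1,"maximum":1}}}},"required":["deltas"]}

```bash
mkdir -p pics; ls; python3 - <<'E'
from station import bot,cams,job
import cv2,numpy as np
for n in ("scene","top"):
    s=cams.snapshot(n); cv2.imwrite(f"pics/{n}0.png",s["pixels"][:,:,::-1]); np.savez(f"pics/{n}0.npz",**s)
    print(n,s["mtx"].tolist(),s["T"].round(4).tolist())
s=bot.state();print(s["t"],s["tcp_pos"],s["eef_rot"],s["grip_width"],s["force"])
E
```

```text
pics
scene [[450.8575214556808, 0.0, 325.3579321114729], [0.0, 450.8575214556808, 237.12793840414338], [0.0, 0.0, 1.0]] [[-0.761, 0.4515, -0.4658, 1.0477], [0.6486, 0.5466, -0.5297, 0.6012], [0.0155, -0.7052, -0.7088, 0.9302], [0.0, 0.0, 0.0, 1.0]]
top [[500.0392328280524, 0.0, 321.3880282133423], [0.0, 500.0392328280524, 246.5688952233284], [0.0, 0.0, 1.0]] [[0.0127, -0.9848, 0.1732, 0.2551], [-0.9999, -0.0144, -0.0087, -0.0044], [0.0111, -0.1731, -0.9848, 1.3844], [0.0, 0.0, 0.0, 1.0]]
0.1 [0.20672473 0.61597814 0.40393314] [-6.33583951e-05  1.61169011e-01  9.86926544e-01 -7.36804857e-04] 0.08782208509276282 [-0.77233854 -0.45292107  0.09929298]
```

View pics/top0.png

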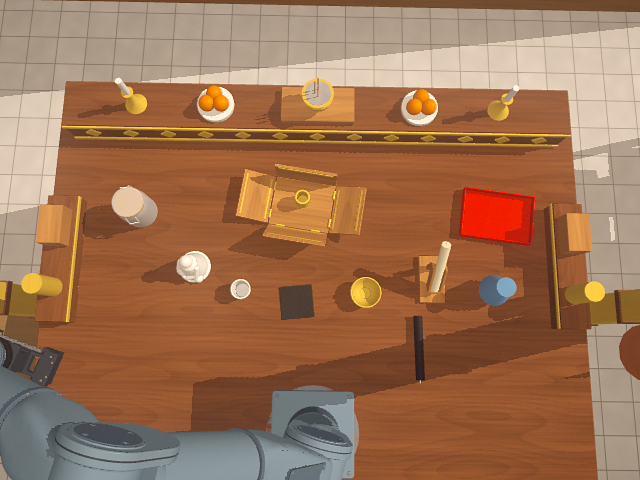

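View pics/scene0.png

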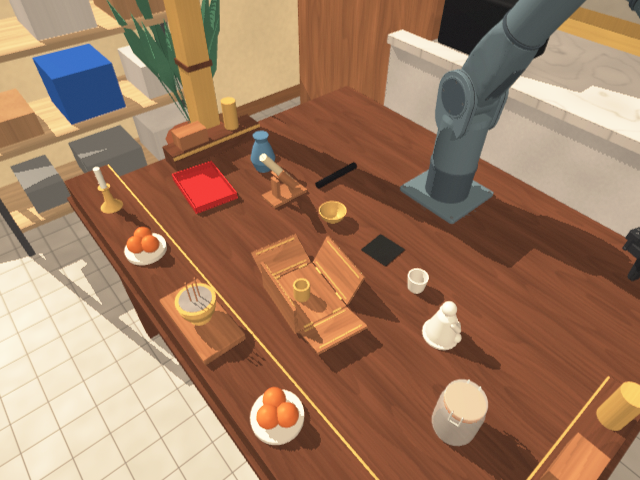

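The top view shows the screen at about (303,205), with the cup at (302,197). The cream candle in its rest is at (440,267), and a black look-alike lies at (419,350). The cream one in the wooden rest fits the description, and I'll confirm it in an enlarged crop.

```bash
python3 - <<'E'
import cv2,numpy as np
t=cv2.imread("pics/top0.png");s=cv2.imread("pics/scene0.png")
def c(im,x,y,w,h):
    r=cv2.resize(im[y:y+h,x:x+w],(400,300),interpolation=cv2.INTER_CUBIC)
    for i in range(0,w,20):
        X=int(i*400/w); cv2.line(r,(X,0),(X,5),(255,255,255),1); cv2.putText(r,str(x+i),(X,14),0,.3,(255,255,255),1)
    for j in range(0,h,20):
        Y=int(j*300/h); cv2.line(r,(0,Y),(5,Y),(255,255,255),1); cv2.putText(r,str(y+j),(6,Y+4),0,.3,(255,255,255),1)
    return r
cv2.imwrite("pics/c1.png",np.vstack([np.hstack([c(t,230,155,144,108),c(t,390,230,120,90)]),np.hstack([c(s,240,225,160,120),c(s,240,135,100,75)])]))
E
```

```text
(no output)
```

View pics/c1.png

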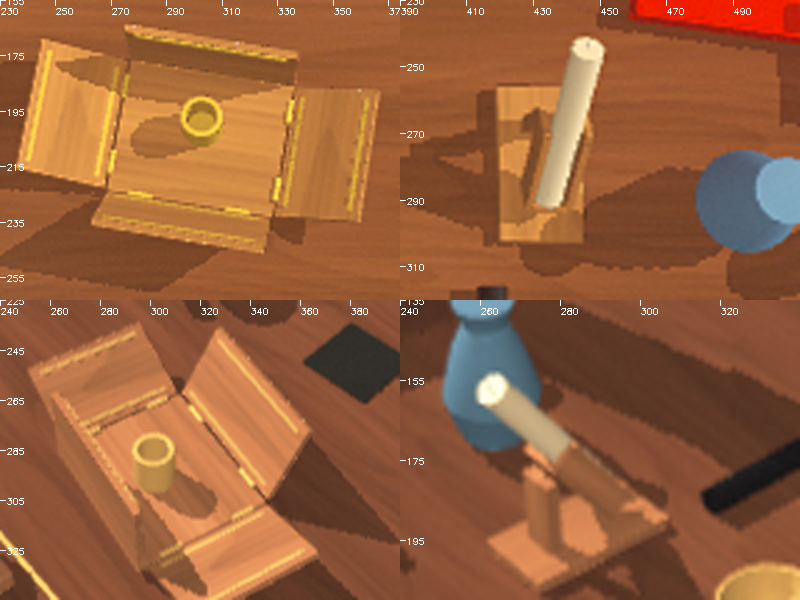

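```bash
cat > h.py <<'E'
import numpy as np
from scipy.optimize import least_squares
from scipy.spatial.transform import Rotation as R
C={n:np.load(f"pics/{n}0.npz") for n in("top","scene")}
def proj(n,p):
    c=C[n];q=np.linalg.inv(c["T"])@np.r_[p,1];u=c["mtx"]@q[:3];return u[:2]/u[2]
def atz(n,uv,z):
    c=C[n];d=c["T"][:3,:3]@np.linalg.solve(c["mtx"],np.r_[uv,1]);o=c["T"][:3,3];return o+d*(z-o[2])/d[2]
E
python3 - <<'E'
from h import *
def tri(a,b): return least_squares(lambda p:np.r_[proj("top",p)-a,proj("scene",p)-b],[.6,0,.1])
r=tri((446.4,244.1),(262.5,157));print("tip",r.x,r.fun)
r=tri((302.7,197.1),(301.2,285));print("rim",r.x,r.fun)
def wall(w,th,s):
    c,sn=np.cos(th),np.sin(th)
    if w=="f":return np.array([-.07-.092*c,s*.083,.014+.092*sn])
    k=1 if w=="l" else -1
    return np.array([s*.068,k*(.085+.092*c),.014+.092*sn])
obs=[("top","f",1,(264.2,234.9)),("top","f",-1,(325.4,245)),("scene","f",-1,(327.2,237)),("scene","f",1,(364.4,279)),
("top","l",1,(245.1,169.4)),("top","l",-1,(237.2,216.6)),("top","r",1,(366.1,188.1)),("top","r",-1,(359.6,234.6)),
("scene","r",1,(252,253.8)),("scene","r",-1,(295.2,234.2)),("scene","l",-1,(366.8,325.4))]
def res(v):
    x,y,a,f,l,r=v;M=R.from_euler("z",a).as_matrix();o=np.array([x,y,0]);th=dict(f=f,l=l,r=r)
    e=[proj(n,o+M@wall(w,th[w],s))-uv for n,w,s,uv in obs]
    e+=[proj("top",o+M@[.01,0,.059])-(302.7,197.1),proj("scene",o+M@[.01,0,.059])-(301.2,285)]
    e+=[proj("top",o+M@[-.07,.085,.014])-(268.5,222.7),proj("top",o+M@[-.07,-.085,.014])-(330.1,231.3)]
    return np.r_[tuple(e)]
r=least_squares(res,[.6,.05,-.1,1,.3,.3],loss="soft_l1");print(r.x,np.degrees(r.x[2:]));print(r.fun.reshape(-1,2).round(1).tolist())
def cres(v):
    x,y,a=v;t=np.array([x,y,.1743]);d=np.array([np.cos(a)*np.sin(.611),np.sin(a)*np.sin(.611),np.cos(.611)])
    # line direction along candle in top image at visible lower end + in scene
    p=t-d*.165
    e=np.r_[proj("top",t)-(446.4,244.1),proj("scene",t)-(262.5,157)]
    q=t-d*.086;D=[]
    def off(n,uv):
        a0,b0=proj(n,t),proj(n,t-d*.17);u=(b0-a0)/np.linalg.norm(b0-a0);w=np.array(uv)-a0;return u[0]*w[1]-u[1]*w[0]
    return np.r_[e,off("top",(434.1,290.5)),off("scene",(281.5,172.5))]
r=least_squares(cres,[.6,-.25,0]);print("candle tip",r.x,np.degrees(r.x[2]),r.fun.round(1))
for n,uv,z in[("vase",(497,290),.06),("tray",(497,216),.02),("bowl",(366,293),.03),("monk",(194,265),.05),("wc",(240,289),.03),("rest",(431,275),.01)]:print(n,atz("top",uv,z).round(3))
E
```

```text
tip [ 0.4791925  -0.3238122   0.17413852] [ 0.19547388 -0.20596376  0.31666583  0.09007027]
rim [0.62656865 0.03654012 0.05474181] [ 0.1580917  -0.14014012  0.18573749  0.04198594]
[ 0.61722228  0.03847406 -0.14511415  1.01046192  0.27667279  0.35889739] [-8.3144285  57.89520344 15.85218327 20.56330577]
[[-1.0, -0.1], [0.1, -0.3], [0.5, -1.7], [0.0, -2.2], [0.0, -0.5], [-1.1, -1.0], [0.9, -0.9], [0.3, -0.0], [-1.6, -0.7], [-0.3, 0.3], [0.8, 0.1], [-0.1, -0.8], [0.1, -0.8], [-0.0, 0.6], [-1.7, 1.4]]
candle tip [ 0.47873977 -0.32379783  0.00336876] 0.1930156346091112 [ 0.2 -0.   0.4 -0.  -0.  -0.4]
vase [ 0.378 -0.485  0.06 ]
tray [ 0.59  -0.509  0.02 ]
bowl [ 0.367 -0.139  0.03 ]
monk [0.435 0.325 0.05 ]
wc [0.374 0.202 0.03 ]
rest [ 0.421 -0.321  0.01 ]
```

The crops confirm the target: the cream candle leans in the wooden rest, tip at (446,244) in the top view. The black bar is only a look-alike. Its tip height of 0.174 m matches the expected value. The screen fit has residuals of about 1 px, so I'll go to the left wall first, above the clutter with the fingers shut.

Emit:
servo_tool([
  [0.9, -0.5, -0.1, 0, 0, -0.8, -1],
  [0.9, -0.5, -0.1, 0, 0, -0.8, -1],
  [0.9, -0.5, -0.1, 0, 0, -0.8, -1],
  [0.9, -0.5, -0.1, 0, 0, -0.8, -1],
  [0.9, -0.5, -0.1, 0, 0, -0.8, -1],
])

```text
t: 0.52
tcp_pos: [0.3202, 0.5529, 0.3917]
eef_rot: [-0.0, 0.332, 0.943, -0.0]
force: [0.1, 0.1, -0.0]
grip_width: 0.0569
grip_force: 0.0
```

Emit:
servo_tool([
  [0.9, -0.5, -0.1, 0, 0, -0.8, -1],
  [0.9, -0.5, -0.1, 0, 0, -0.8, -1],
  [0.9, -0.5, -0.1, 0, 0, -0.8, -1],
  [0.9, -0.5, -0.1, 0, 0, -0.8, -1],
  [0.9, -0.5, -0.1, 0, 0, -0.8, -1],
])

```text
t: 0.93
tcp_pos: [0.4327, 0.4904, 0.3792]
eef_rot: [-0.0, 0.49, 0.871, -0.0]
force: [-0.4, 0.8, 0.1]
grip_width: 0.0236
grip_force: 0.0
```

Emit:
servo_tool([
  [0.9, -0.5, -0.1, 0, 0, -0.8, -1],
  [0.9, -0.5, -0.1, 0, 0, -0.8, -1],
  [0.9, -0.5, -0.1, 0, 0, -0.8, -1],
  [0.9, -0.5, -0.1, 0, 0, -0.8, -1],
  [0.9, -0.5, -0.1, 0, 0, -0.8, -1],
])

```text
t: 1.35
tcp_pos: [0.5451, 0.428, 0.3666]
eef_rot: [-0.0, 0.634, 0.773, -0.0]
force: [-1.0, 0.1, -0.9]
grip_width: 0.0005
grip_force: 0.0
```

Emit:
servo_tool([
  [0.9, -0.5, -0.1, 0, 0, -0.8, -1],
  [0.9, -0.5, -0.1, 0, 0, -0.8, -1],
  [0.9, -0.5, -0.1, 0, 0, -0.8, -1],
  [0.9, -0.5, -0.1, 0, 0, -0.8, -1],
  [0.9, -0.5, -0.1, 0, 0, -0.8, -1],
])

```text
t: 1.77
tcp_pos: [0.6576, 0.3656, 0.354]
eef_rot: [-0.0, 0.759, 0.651, -0.0]
force: [0.6, -0.2, -0.9]
grip_width: 0.0008
grip_force: 0.0
```

Emit:
servo_tool([
  [0, 0, 0, -0.99, 0.144, 0, -1],
  [0, 0, 0, -0.99, 0.144, 0, -1],
  [0, 0, 0, -0.99, 0.144, 0, -1],
  [0, 0, 0, -0.99, 0.144, 0, -1],
  [0, 0, 0, -0.99, 0.144, 0, -1],
])

```text
t: 2.18
tcp_pos: [0.6566, 0.3664, 0.3543]
eef_rot: [0.143, 0.739, 0.637, -0.165]
force: [-1.1, -0.5, -1.1]
grip_width: 0.0005
grip_force: 0.0
```

Emit:
servo_tool([
  [0, 0, 0, -0.99, 0.144, 0, -1],
  [0, 0, 0, -0.99, 0.144, 0, -1],
  [0, 0, 0, 0, 0, 0, -1],
])

```text
t: 2.43
tcp_pos: [0.6559, 0.3678, 0.3523]
eef_rot: [0.198, 0.721, 0.623, -0.229]
force: [0.0, 1.2, -1.0]
grip_width: 0.0004
grip_force: 0.0
```

Emit:
servo_tool([
  [0.1, 0, -0.9, 0, 0, 0, -1],
  [0.1, 0, -0.9, 0, 0, 0, -1],
  [0.1, 0, -0.9, 0, 0, 0, -1],
  [0, 0, -0.9, 0, 0, 0, -1],
  [0, 0, -0.9, 0, 0, 0, -1],
])

```text
t: 2.85
tcp_pos: [0.6644, 0.3658, 0.241]
eef_rot: [0.196, 0.723, 0.622, -0.226]
force: [0.3, -0.2, 0.4]
grip_width: 0.0001
grip_force: 0.0
```

Emit:
servo_tool([
  [0, 0, -0.9, 0, 0, 0, -1],
  [0, 0, -0.9, 0, 0, 0, -1],
  [0, 0, -0.9, 0, 0, 0, -1],
  [0, 0, -0.9, 0, 0, 0, -1],
  [0, 0, 0, 0, 0, 0, -1],
])

```text
t: 3.27
tcp_pos: [0.6623, 0.3651, 0.1467]
eef_rot: [0.195, 0.722, 0.622, -0.23]
force: [-1.5, -0.4, -1.2]
grip_width: 0.0005
grip_force: 0.0
```

```bash
python3 - <<'E'
from station import bot,cams
import cv2,numpy as np
a=cams.snapshot("scene")["pixels"][180:480,180:580,::-1];b=cams.snapshot("top")["pixels"][130:280,180:380,::-1]
cv2.imwrite("pics/l1.png",np.hstack([a,cv2.resize(b,(400,300))]))
s=bot.state();print(s["tcp_pos"],s["q"].round(2) if hasattr(s["q"],"round") else s["q"])
E
```

```text
[0.66417568 0.36578604 0.15189667] [-0.88  1.21  0.5   1.09 -0.03  1.33 -0.72]
```

View pics/l1.png

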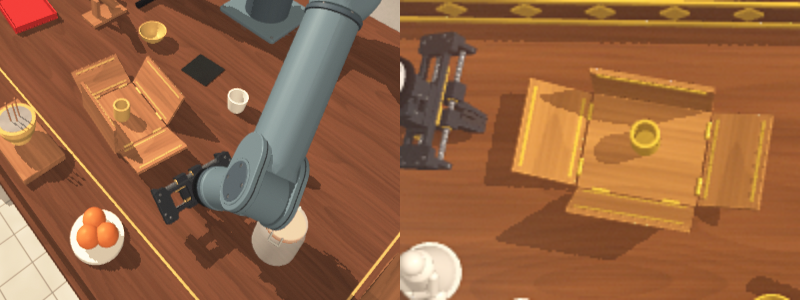

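The picture shows the closed fingers standing outside the left wall, at about (480,115) in the right panel. The jar is untouched. I'll move under the edge and lift.

Emit:
servo_tool([
  [-0.144, -0.99, 0, 0, 0, 0, -1],
  [-0.144, -0.99, 0, 0, 0, 0, -1],
  [-0.03, -0.2, 0, 0, 0, 0, -1],
  [-0.03, -0.2, 0, 0, 0, 0, -1],
])

```text
t: 3.7
tcp_pos: [0.6567, 0.3078, 0.1549]
eef_rot: [0.197, 0.724, 0.623, -0.224]
force: [1.4, 8.9, 0.6]
grip_width: 0.0004
grip_force: 3.6
```

Emit:
servo_tool([
  [-0.011, -0.075, 0.28, 0, 0, 0, -1],
  [-0.011, -0.075, 0.28, 0, 0, 0, -1],
  [-0.02, -0.137, 0.292, 0, 0, 0, -1],
  [-0.02, -0.137, 0.292, 0, 0, 0, -1],
])

```text
t: 4.03
tcp_pos: [0.6545, 0.2972, 0.1824]
eef_rot: [0.197, 0.723, 0.623, -0.225]
force: [2.8, 2.2, -0.4]
grip_width: 0.0002
grip_force: 1.4
```

Emit:
servo_tool([
  [-0.027, -0.182, 0.264, 0, 0, 0, -1],
  [-0.027, -0.182, 0.264, 0, 0, 0, -1],
  [-0.033, -0.226, 0.228, 0, 0, 0, -1],
  [-0.033, -0.226, 0.228, 0, 0, 0, -1],
])

```text
t: 4.37
tcp_pos: [0.6509, 0.2748, 0.206]
eef_rot: [0.197, 0.723, 0.622, -0.227]
force: [1.9, 1.1, -3.0]
grip_width: 0.0005
grip_force: 1.1
```

```bash
python3 - <<'E'
from station import bot,cams
import cv2,numpy as np
a=cams.snapshot("scene")["pixels"][200:350,220:420,::-1];b=cams.snapshot("top")["pixels"][130:280,180:380,::-1]
cv2.imwrite("pics/l2.png",np.hstack([cv2.resize(a,(400,300)),cv2.resize(b,(400,300))]))
s=bot.state();print(s["tcp_pos"],s["force"])
E
```

```text
[0.65109489 0.27362623 0.20651123] [-0.84361712 -0.47488903 -0.38643649]
```

View pics/l2.png

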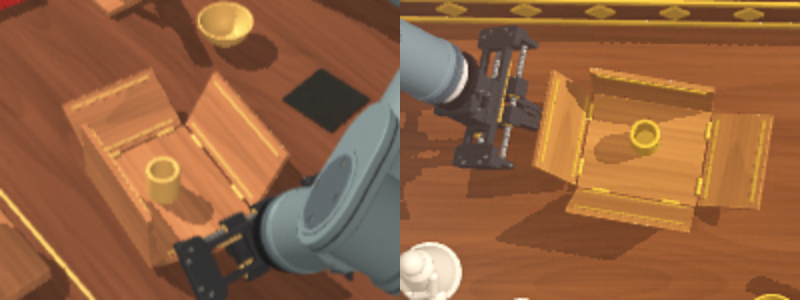

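The left wall has risen to roughly 55°, with the fingertips behind its edge at about (540,110) in the right panel. I'll continue to the stop.

Emit:
servo_tool([
  [-0.031, -0.216, 0.158, 0, 0, 0, -1],
  [-0.031, -0.216, 0.158, 0, 0, 0, -1],
  [-0.035, -0.239, 0.118, 0, 0, 0, -1],
  [-0.035, -0.239, 0.118, 0, 0, 0, -1],
])

```text
t: 4.8
tcp_pos: [0.6473, 0.2523, 0.219]
eef_rot: [0.197, 0.723, 0.622, -0.228]
force: [-0.1, 2.0, -1.8]
grip_width: 0.0008
grip_force: 0.9
```

Emit:
servo_tool([
  [-0.038, -0.257, 0.074, 0, 0, 0, -1],
  [-0.038, -0.257, 0.074, 0, 0, 0, -1],
])

```text
t: 4.97
tcp_pos: [0.6456, 0.2395, 0.223]
eef_rot: [0.197, 0.723, 0.622, -0.227]
force: [0.0, 2.3, -1.6]
grip_width: 0.0003
grip_force: 0.9
```

Emit:
servo_tool([
  [-0.012, -0.08, 0.01, 0, 0, 0, -1],
  [-0.012, -0.08, 0.01, 0, 0, 0, -1],
])

```text
t: 5.13
tcp_pos: [0.6453, 0.2355, 0.2237]
eef_rot: [0.197, 0.723, 0.622, -0.227]
force: [-1.1, 1.9, 1.4]
grip_width: 0.0001
grip_force: 0.8
```

Emit:
servo_tool([
  [-0.012, -0.08, 0, 0, 0, 0, -1],
  [-0.012, -0.08, 0, 0, 0, 0, -1],
])

```text
t: 5.3
tcp_pos: [0.6448, 0.2333, 0.2238]
eef_rot: [0.197, 0.723, 0.623, -0.226]
force: [-1.6, 7.8, 3.6]
grip_width: 0.0004
grip_force: 4.2
```

Emit:
servo_tool([
  [-0.012, -0.08, 0, 0, 0, 0, -1],
])

```text
t: 5.38
tcp_pos: [0.6445, 0.2328, 0.2239]
eef_rot: [0.197, 0.723, 0.623, -0.225]
force: [-1.8, 12.5, 6.3]
grip_width: 0.0001
grip_force: 6.0
```

The force rose to 12.5 N at the expected upright position, so the left wall is at its stop. Now I'll back off and go to the front wall.

Emit:
servo_tool([
  [0.115, 0.79, 0.2, 0, 0, 0, -1],
  [0.115, 0.79, 0.8, 0, 0, 0, -1],
  [0, 0, 0.5, 0.99, -0.144, 0, -1],
  [0, 0, 0.5, 0.99, -0.144, 0, -1],
  [0, 0, 0.5, 0.99, -0.144, 0, -1],
])

```text
t: 5.8
tcp_pos: [0.6503, 0.2699, 0.2865]
eef_rot: [0.114, 0.746, 0.643, -0.13]
force: [1.0, 0.5, -0.0]
grip_width: 0.0003
grip_force: 0.0
```

Emit:
servo_tool([
  [0, 0, 0.5, 0.99, -0.144, 0, -1],
  [0, 0, 0.5, 0.99, -0.144, 0, -1],
  [0, 0, 0.5, 0.99, -0.144, 0, -1],
  [0, 0, 0.5, 0.99, -0.144, 0, -1],
  [0, 0, 0, 0, 0, 0, -1],
])

```text
t: 6.22
tcp_pos: [0.6517, 0.2669, 0.3395]
eef_rot: [0.0, 0.759, 0.651, 0.003]
force: [1.3, -0.2, 1.7]
grip_width: 0.0005
grip_force: 0.0
```

Emit:
servo_tool([
  [-0.92, -0.92, 0, 0, 0, 0, -1],
  [-0.92, -0.92, 0, 0, 0, 0, -1],
  [-0.92, -0.92, 0, 0, 0, 0, -1],
  [-0.92, -0.92, 0, 0, 0, 0, -1],
  [-0.92, -0.92, 0, 0, 0, 0, -1],
])

```text
t: 6.63
tcp_pos: [0.5337, 0.1533, 0.335]
eef_rot: [0.001, 0.758, 0.653, -0.002]
force: [0.7, 0.6, -0.0]
grip_width: 0.0003
grip_force: 0.0
```

Emit:
servo_tool([
  [-0.92, -0.92, 0, 0, 0, 0, -1],
  [-0.92, -0.92, 0, 0, 0, 0, -1],
  [-0.92, -0.92, 0, 0, 0, 0, -1],
  [-0.92, -0.92, 0, 0, 0, 0, -1],
  [0, 0, 0, 0, 0, 0, -1],
])

```text
t: 7.05
tcp_pos: [0.4388, 0.058, 0.3347]
eef_rot: [-0.001, 0.759, 0.651, -0.004]
force: [0.3, 0.2, 0.0]
grip_width: 0.0004
grip_force: 0.0
```

Emit:
servo_tool([
  [0, 0, -1, 0, 0, 0, -1],
  [0, 0, -1, 0, 0, 0, -1],
  [0, 0, -1, 0, 0, 0, -1],
  [0, 0, -1, 0, 0, 0, -1],
  [0, 0, 0, 0, 0, 0, -1],
])

```text
t: 7.47
tcp_pos: [0.4416, 0.0625, 0.2322]
eef_rot: [-0.001, 0.757, 0.653, -0.004]
force: [0.1, -0.4, -0.5]
grip_width: 0.0005
grip_force: 0.0
```

Emit:
servo_tool([
  [0.4, -0.058, 0, 0, 0, 0, -1],
  [0.4, -0.058, 0, 0, 0, 0, -1],
  [0.4, -0.058, 0, 0, 0, 0, -1],
  [0.2, -0.029, 0.03, 0, 0, 0, -1],
  [0.2, -0.029, 0.03, 0, 0, 0, -1],
])

```text
t: 7.88
tcp_pos: [0.4838, 0.0569, 0.2384]
eef_rot: [-0.0, 0.758, 0.652, -0.0]
force: [-6.1, 1.7, 6.6]
grip_width: 0.0006
grip_force: 3.3
```

Emit:
servo_tool([
  [0.2, -0.029, 0.05, 0, 0, 0, -1],
  [0.2, -0.029, 0.05, 0, 0, 0, -1],
  [0.2, -0.029, 0.05, 0, 0, 0, -1],
  [0.2, -0.029, 0.05, 0, 0, 0, -1],
])

```text
t: 8.22
tcp_pos: [0.5035, 0.0539, 0.2429]
eef_rot: [-0.0, 0.758, 0.652, 0.0]
force: [-2.6, -0.1, 2.5]
grip_width: 0.0005
grip_force: 1.4
```

Emit:
servo_tool([
  [0.2, -0.029, 0.03, 0, 0, 0, -1],
  [0.2, -0.029, 0.03, 0, 0, 0, -1],
  [0.12, -0.017, 0, 0, 0, 0, -1],
])

```text
t: 8.47
tcp_pos: [0.5171, 0.0519, 0.2442]
eef_rot: [0.0, 0.758, 0.652, 0.0]
force: [-1.3, -0.3, 1.4]
grip_width: 0.0003
grip_force: 1.0
```

Emit:
servo_tool([
  [0.08, -0.012, 0, 0, 0, 0, -1],
  [0.08, -0.012, 0, 0, 0, 0, -1],
])

```text
t: 8.63
tcp_pos: [0.5204, 0.0514, 0.2438]
eef_rot: [0.0, 0.758, 0.652, -0.0]
force: [-1.7, 0.5, 2.8]
grip_width: 0.0003
grip_force: 0.9
```

Emit:
servo_tool([
  [0.08, -0.012, 0, 0, 0, 0, -1],
])

```text
t: 8.72
tcp_pos: [0.5222, 0.0511, 0.2438]
eef_rot: [-0.0, 0.758, 0.652, -0.0]
force: [-1.9, 0.0, 1.7]
grip_width: 0.0007
grip_force: 0.9
```

Emit:
servo_tool([
  [0.08, -0.012, 0, 0, 0, 0, -1],
])

```text
t: 8.8
tcp_pos: [0.5242, 0.0508, 0.2438]
eef_rot: [-0.0, 0.758, 0.652, -0.0]
force: [-1.6, 0.5, 1.3]
grip_width: 0.0007
grip_force: 0.8
```

Emit:
servo_tool([
  [0.08, -0.012, 0, 0, 0, 0, -1],
])

```text
t: 8.88
tcp_pos: [0.5251, 0.0507, 0.2437]
eef_rot: [-0.001, 0.758, 0.652, -0.001]
force: [-12.1, 1.7, 13.3]
grip_width: 0.0003
grip_force: 6.6
```

The front wall is at its stop too: the force jumped to 12 N at the expected x. I'll place the candle next, because it would crowd the gripper body at the right wall. I'm backing off and going to the pre-grasp along the candle axis.

Emit:
servo_tool([
  [-1, 0.144, 0, 0, 0, 0, -1],
  [0, 0, 1, 0, 0, 0, -1],
  [0, 0, 1, 0, 0, 0, -1],
  [0, 0, 1, 0, 0, 0, -1],
  [0, 0, 1, 0, 0, 0, -1],
])

```text
t: 9.3
tcp_pos: [0.5012, 0.054, 0.3451]
eef_rot: [0.0, 0.758, 0.652, 0.0]
force: [-0.4, 0.6, 0.4]
grip_width: 0.0002
grip_force: 0.0
```

Emit:
servo_tool([
  [0.22, -0.89, 1, 0, 0, -0.96, -1],
  [0.22, -0.89, 0, 0, 0, -0.96, -1],
  [0.22, -0.89, 0, 0, 0, -0.96, -1],
  [0.22, -0.89, 0, 0, 0, -0.96, -1],
  [0.22, -0.89, 0, 0, 0, -0.96, -1],
])

```text
t: 9.72
tcp_pos: [0.529, -0.0582, 0.3693]
eef_rot: [0.0, 0.878, 0.479, 0.001]
force: [-0.7, 0.4, -0.4]
grip_width: 0.0004
grip_force: 0.0
```

Emit:
servo_tool([
  [0.22, -0.89, 0, 0, 0, -0.96, 1],
  [0.22, -0.89, 0, 0, 0, -0.96, 1],
  [0.22, -0.89, 0, 0, 0, -0.96, 1],
  [0.22, -0.89, 0, 0, 0, -0.96, 1],
  [0.22, -0.89, 0, 0, 0, -0.96, 1],
])

```text
t: 10.13
tcp_pos: [0.5565, -0.1696, 0.369]
eef_rot: [0.0, 0.958, 0.286, 0.0]
force: [0.5, -0.0, -0.1]
grip_width: 0.0314
grip_force: 0.0
```

Emit:
servo_tool([
  [0.22, -0.89, 0, 0, 0, -0.96, 1],
  [0.22, -0.89, 0, 0, 0, -0.96, 1],
  [0.22, -0.89, 0, 0, 0, -0.96, 1],
  [0.22, -0.89, 0, 0, 0, -0.96, 1],
  [0.22, -0.89, 0, 0, 0, -0.96, 1],
])

```text
t: 10.55
tcp_pos: [0.584, -0.2808, 0.3688]
eef_rot: [0.0, 0.997, 0.081, 0.0]
force: [0.3, 0.5, -0.2]
grip_width: 0.065
grip_force: 0.0
```

Emit:
servo_tool([
  [0.22, -0.89, 0, 0, 0, -0.96, 1],
  [0.22, -0.89, 0, 0, 0, -0.96, 1],
  [0, 0, 0, 0, 1, 0, 1],
  [0, 0, 0, 0, 1, 0, 1],
  [0, 0, 0, 0, 1, 0, 1],
])

```text
t: 10.97
tcp_pos: [0.5946, -0.3248, 0.369]
eef_rot: [0.001, 0.991, -0.002, -0.132]
force: [0.7, 0.5, -0.3]
grip_width: 0.0882
grip_force: 0.0
```

Emit:
servo_tool([
  [0, 0, 0, 0, 1, 0, 1],
  [0, 0, 0, 0, 1, 0, 1],
  [0, 0, 0, 0, 1, 0, 1],
  [0, 0, 0, 0, 1, 0, 1],
  [0, 0, 0, 0, 0, 0, 1],
])

```text
t: 11.38
tcp_pos: [0.5956, -0.3235, 0.3671]
eef_rot: [0.001, 0.953, -0.0, -0.303]
force: [0.4, 0.8, -0.8]
grip_width: 0.0882
grip_force: 0.0
```

```bash
cat >> h.py <<'E'
def show(s):
    q=s["eef_rot"];M=R.from_quat([q[1],q[2],q[3],q[0]]).as_matrix()
    print("t",round(s["t"],2),"tcp",np.round(s["tcp_pos"],4),"z",M[:,2].round(3),"y",M[:,1].round(3),"q",np.round(s["q"],2))
E
python3 -c "
from h import *
from station import bot
import time
show(bot.state())"
```

```text
t 11.38 tcp [ 0.5956 -0.3235  0.3671] z [-0.577 -0.001 -0.816] y [-0.    -1.     0.001] q [-0.04  0.94  0.82  1.27 -0.25  1.65 -0.83]
```

Emit:
servo_tool([
  [0, 0, -1, 0, 0, 0, 1],
  [0, 0, -0.24, 0, 0, 0, 1],
  [-0.5, 0, -0.72, 0, 0, 0, 1],
  [-0.5, 0, -0.72, 0, 0, 0, 1],
])

```text
t: 11.72
tcp_pos: [0.5697, -0.3242, 0.3018]
eef_rot: [0.001, 0.954, -0.001, -0.299]
force: [0.2, -0.2, -0.3]
grip_width: 0.0881
grip_force: 0.0
```

Emit:
servo_tool([
  [-0.5, 0, -0.72, 0, 0, 0, 1],
  [-0.5, 0, -0.72, 0, 0, 0, 1],
  [0, 0, 0, 0, 0, 0, 1],
])

```text
t: 11.97
tcp_pos: [0.5419, -0.3236, 0.2631]
eef_rot: [-0.001, 0.953, -0.002, -0.302]
force: [-1.0, 0.5, -0.2]
grip_width: 0.0882
grip_force: 0.0
```

```bash
python3 - <<'E'
from h import *
from station import bot,cams
import cv2
w=cams.snapshot("wrist")["pixels"][:,:,::-1]
a=cams.snapshot("scene")["pixels"][130:280,200:400,::-1];b=cams.snapshot("top")["pixels"][190:340,370:570,::-1]
cv2.imwrite("pics/g1.png",np.hstack([cv2.resize(w,(400,300)),cv2.resize(a,(400,300))]))
show(bot.state())
E
```

```text
t 12.12 tcp [ 0.5454 -0.3243  0.2671] z [-0.572 -0.001 -0.82 ] y [-0.002 -1.     0.002] q [-0.05  0.99  0.78  1.47 -0.29  1.42 -0.81]
```

View pics/g1.png

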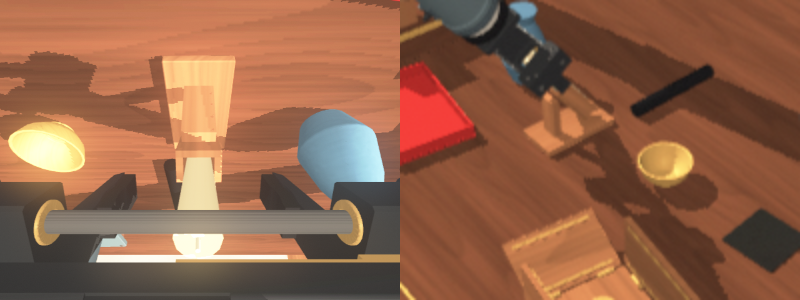

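The wrist view shows the candle centred between the fingers at (198,200), so I'll close on it.

Emit:
servo_tool([
  [0, 0, 0, 0, 0, 0, -1],
  [0, 0, 0, 0, 0, 0, -1],
  [0, 0, 0, 0, 0, 0, -1],
  [0, 0, 0, 0, 0, 0, -1],
  [0, 0, 0, 0, 0, 0, -1],
])

```text
t: 12.53
tcp_pos: [0.5448, -0.3241, 0.2662]
eef_rot: [0.001, 0.954, -0.001, -0.3]
force: [0.7, 0.5, -1.0]
grip_width: 0.0568
grip_force: 0.0
```

Emit:
servo_tool([
  [0, 0, 0, 0, 0, 0, -1],
  [0, 0, 0, 0, 0, 0, -1],
  [0, 0, 0, 0, 0, 0, -1],
  [0, 0, 0, 0, 0, 0, -1],
  [0, 0, 0, 0, 0, 0, -1],
])

```text
t: 12.95
tcp_pos: [0.5446, -0.3241, 0.2659]
eef_rot: [0.0, 0.954, -0.001, -0.301]
force: [-0.1, 0.4, -1.1]
grip_width: 0.0235
grip_force: 10.5
```

Emit:
servo_tool([
  [0.2, 0, 0.29, 0, 0, 0, -1],
  [0.5, 0, 0.72, 0, 0, 0, -1],
  [0.5, 0, 0.72, 0, 0, 0, -1],
  [0.5, 0, 0.72, 0, 0, 0, -1],
  [0.5, 0, 0.72, 0, 0, 0, -1],
])

```text
t: 13.37
tcp_pos: [0.6004, -0.3239, 0.3466]
eef_rot: [0.001, 0.954, -0.001, -0.301]
force: [-0.1, -0.4, -2.0]
grip_width: 0.0234
grip_force: 30.0
```

Emit:
servo_tool([
  [0.5, 0, 0.72, 0, 0, 0, -1],
  [0, 0, 0.8, 0, -1, 0, -1],
  [0, 0, 0.8, 0, -1, 0, -1],
  [0, 0, 0.6, 0, -1, 0, -1],
  [0, 0, 0, 0, -1, 0, -1],
])

```text
t: 13.78
tcp_pos: [0.6127, -0.325, 0.4225]
eef_rot: [0.002, 0.992, -0.002, -0.126]
force: [0.3, -0.7, -0.7]
grip_width: 0.0234
grip_force: 30.0
```

Emit:
servo_tool([
  [0, 0, 0, 0, -1, 0, -1],
  [0, 0, 0, 0, -1, 0, -1],
  [0, 0, 0, 0, -1, 0, -1],
  [0, 0, 0, 0, 0, 0, -1],
])

```text
t: 14.12
tcp_pos: [0.6111, -0.3248, 0.4197]
eef_rot: [0.0, 1.0, -0.002, 0.002]
force: [0.1, -0.4, -0.4]
grip_width: 0.0232
grip_force: 30.0
```

```bash
python3 - <<'E'
from h import *
from station import bot,cams
import cv2
a=cams.snapshot("scene")["pixels"][60:360,180:420,::-1];b=cams.snapshot("top")["pixels"][130:330,250:570,::-1]
cv2.imwrite("pics/g2.png",np.hstack([cv2.resize(a,(320,400)),cv2.resize(b,(480,300)) if 0 else cv2.copyMakeBorder(cv2.resize(b,(480,300)),0,100,0,0,0)]))
show(bot.state())
E
```

```text
t 14.22 tcp [ 0.6118 -0.3241  0.4188] z [-0.002  0.001 -1.   ] y [-0.003 -1.    -0.001] q [-0.04  0.71  0.77  1.43 -0.51  1.21 -0.78]
```

View pics/g2.png

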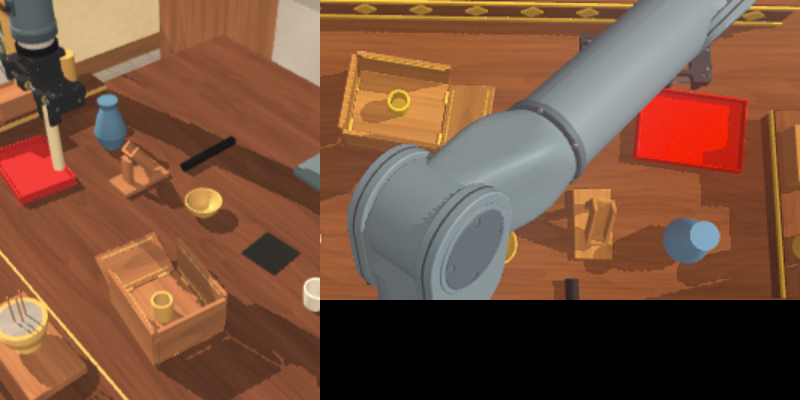

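The candle is upright in the fingers (left panel, foot at about (58,168)), and the left and front walls are up. I'll move it over the cup.

Emit:
servo_tool([
  [0.04, 0.96, 0, 0, 0, 0, -1],
  [0.04, 0.96, 0, 0, 0, 0, -1],
  [0.04, 0.96, 0, 0, 0, 0, -1],
  [0.04, 0.96, 0, 0, 0, 0, -1],
  [0.04, 0.96, 0, 0, 0, 0, -1],
])

```text
t: 14.63
tcp_pos: [0.6175, -0.2027, 0.4179]
eef_rot: [0.0, 1.0, -0.001, -0.002]
force: [-0.2, 0.8, -1.5]
grip_width: 0.0233
grip_force: 30.0
```

Emit:
servo_tool([
  [0.04, 0.96, 0, 0, 0, 0, -1],
  [0.04, 0.96, 0, 0, 0, 0, -1],
  [0.04, 0.96, 0, 0, 0, 0, -1],
  [0.04, 0.96, 0, 0, 0, 0, -1],
  [0.04, 0.96, 0, 0, 0, 0, -1],
])

```text
t: 15.05
tcp_pos: [0.6225, -0.0825, 0.418]
eef_rot: [0.001, 1.0, -0.001, -0.002]
force: [0.1, -0.1, -1.2]
grip_width: 0.0235
grip_force: 30.0
```

Emit:
servo_tool([
  [0.04, 0.96, 0, 0, 0, 0, -1],
  [0.04, 0.96, 0, 0, 0, 0, -1],
  [0.04, 0.96, 0, 0, 0, 0, -1],
  [0.04, 0.96, 0, 0, 0, 0, -1],
  [0.04, 0.96, 0, 0, 0, 0, -1],
])

```text
t: 15.47
tcp_pos: [0.6274, 0.0376, 0.418]
eef_rot: [0.001, 1.0, -0.001, -0.001]
force: [-0.1, 0.3, -1.0]
grip_width: 0.0233
grip_force: 30.0
```

Emit:
servo_tool([
  [0, 0, -0.4, 0, 0, 0, -1],
  [0, 0, 0, 0, 0, 0, -1],
  [0, 0, 0, 0, 0, 0, -1],
])

```text
t: 15.72
tcp_pos: [0.6271, 0.0355, 0.4076]
eef_rot: [0.001, 1.0, -0.001, -0.001]
force: [0.2, -0.4, -0.3]
grip_width: 0.0234
grip_force: 30.0
```

```bash
python3 - <<'E'
from h import *
from station import bot,cams
import cv2
s=bot.state();show(s)
f=s["tcp_pos"]-[0,0,.282]
print("pred foot",f,proj("scene",f),"top of candle",proj("scene",f+[0,0,.17]),"cup rim",proj("scene",[.6268,.0368,.059]),"back",proj("scene",f+[0,0,.08]))
im=cams.snapshot("scene")["pixels"][:,:,::-1]
u,v=proj("scene",f).astype(int)
c=im[v-110:v+70,u-80:u+80]
print(u-80,v-110)
cv2.imwrite("pics/p1.png",cv2.resize(c,(533,600),interpolation=cv2.INTER_CUBIC))
E
```

```text
t 15.72 tcp [0.6271 0.0355 0.4076] z [-0.003 -0.002 -1.   ] y [-0.003 -1.     0.002] q [-0.66  0.61  0.79  1.63 -0.47  1.11 -1.31]
pred foot [0.62705182 0.03551838 0.12563449] [300.29126114 265.9963718 ] top of candle [298.35178088 212.50410262] cup rim [301.33909588 284.06556177] back [299.4362583  242.41477472]
220 155
```

View pics/p1.png

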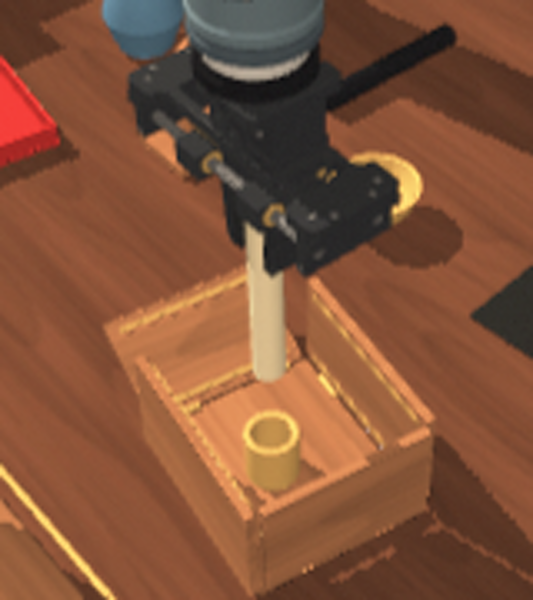

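The candle foot is at (300,266), on the predicted projection, and the cup rim is centred at (301.5,285). The two are coaxial within about 2 mm, so I'll lower it.

Emit:
servo_tool([
  [0, 0, -0.8, 0, 0, 0, -1],
  [0, 0, -0.8, 0, 0, 0, -1],
  [0, 0, -0.5, 0, 0, 0, -1],
  [0, 0, -0.5, 0, 0, 0, -1],
  [0, 0, -0.4, 0, 0, 0, -1],
])

```text
t: 16.18
tcp_pos: [0.6277, 0.0352, 0.3332]
eef_rot: [-0.0, 1.0, -0.002, 0.001]
force: [0.6, 0.7, -0.0]
grip_width: 0.0233
grip_force: 30.0
```

Emit:
servo_tool([
  [0, 0, -0.3, 0, 0, 0, -1],
  [0, 0, -0.3, 0, 0, 0, -1],
])

```text
t: 16.35
tcp_pos: [0.6273, 0.0357, 0.3178]
eef_rot: [-0.0, 1.0, -0.001, 0.0]
force: [-0.1, 0.7, -0.1]
grip_width: 0.0234
grip_force: 30.0
```

Emit:
servo_tool([
  [0, 0, -0.2, 0, 0, 0, -1],
  [0, 0, -0.2, 0, 0, 0, -1],
])

```text
t: 16.52
tcp_pos: [0.6271, 0.0359, 0.3078]
eef_rot: [-0.0, 1.0, -0.001, -0.0]
force: [-0.3, -0.1, -0.7]
grip_width: 0.0234
grip_force: 30.0
```

Emit:
servo_tool([
  [0, 0, -0.12, 0, 0, 0, -1],
  [0, 0, 0, 0, 0, 0, -1],
])

```text
t: 16.68
tcp_pos: [0.627, 0.036, 0.3046]
eef_rot: [0.0, 1.0, -0.001, -0.0]
force: [1.0, -0.5, -1.9]
grip_width: 0.0231
grip_force: 30.0
```

Emit:
servo_tool([
  [0, 0, -0.08, 0, 0, 0, -1],
  [0, 0, 0, 0, 0, 0, -1],
])

```text
t: 16.85
tcp_pos: [0.6271, 0.0359, 0.3031]
eef_rot: [0.0, 1.0, -0.001, 0.0]
force: [-0.5, -0.3, -1.6]
grip_width: 0.0233
grip_force: 30.0
```

Emit:
servo_tool([
  [0, 0, -0.06, 0, 0, 0, -1],
  [0, 0, 0, 0, 0, 0, -1],
])

```text
t: 17.02
tcp_pos: [0.6271, 0.0359, 0.3017]
eef_rot: [0.0, 1.0, -0.001, 0.0]
force: [1.1, 0.9, -1.8]
grip_width: 0.0232
grip_force: 30.0
```

Emit:
servo_tool([
  [0, 0, -0.06, 0, 0, 0, -1],
  [0, 0, 0, 0, 0, 0, -1],
])

```text
t: 17.18
tcp_pos: [0.6275, 0.0357, 0.3011]
eef_rot: [-0.0, 1.0, -0.001, 0.001]
force: [-1.2, 0.7, 5.1]
grip_width: 0.0233
grip_force: 30.0
```

Fz is +5 N with the TCP at 0.301 m, which puts the foot on the cup floor. I'll release, rise, and go to the right wall.

Emit:
servo_tool([
  [0, 0, 0, 0, 0, 0, 1],
  [0, 0, 0, 0, 0, 0, 1],
  [0, 0, 0, 0, 0, 0, 1],
  [0, 0, 0, 0, 0, 0, 1],
  [0, 0, 0, 0, 0, 0, 1],
])

```text
t: 17.6
tcp_pos: [0.627, 0.0359, 0.3]
eef_rot: [0.0, 1.0, -0.001, -0.0]
force: [0.0, -0.6, -0.5]
grip_width: 0.0545
grip_force: 0.0
```

Emit:
servo_tool([
  [0, 0, 0.3, 0, 0, 0, 1],
  [0, 0, 0.7, 0, 0, 0, 1],
  [0, 0, 1, 0, 0, 0, 1],
  [0, 0, 1, 0, 0, 0, 1],
  [0, 0, 1, 0, 0, 0, 1],
])

```text
t: 18.02
tcp_pos: [0.627, 0.0357, 0.4017]
eef_rot: [0.0, 1.0, -0.001, -0.0]
force: [1.5, -0.7, -0.1]
grip_width: 0.0874
grip_force: 0.0
```

Emit:
servo_tool([
  [-0.09, -0.77, 0.2, 0, 0, 0.96, 1],
  [-0.09, -0.77, 0, 0, 0, 0.96, 1],
  [-0.09, -0.77, 0, 0, 0, 0.96, 1],
  [-0.09, -0.77, 0, 0, 0, 0.96, -1],
  [-0.09, -0.77, 0, 0, 0, 0.96, -1],
])

```text
t: 18.43
tcp_pos: [0.6156, -0.0614, 0.4059]
eef_rot: [0.0, 0.978, 0.209, 0.0]
force: [0.5, -0.6, -0.3]
grip_width: 0.0769
grip_force: 0.0
```

Emit:
servo_tool([
  [-0.09, -0.77, 0, 0, 0, 0.96, -1],
  [-0.09, -0.77, 0, 0, 0, 0.96, -1],
  [-0.09, -0.77, 0, 0, 0, 0.96, -1],
  [-0.09, -0.77, 0, 0, 0, 0.96, -1],
  [-0.09, -0.77, 0, 0, 0, 0.96, -1],
])

```text
t: 18.85
tcp_pos: [0.6043, -0.1577, 0.4058]
eef_rot: [0.0, 0.913, 0.407, 0.0]
force: [0.5, -0.0, 0.0]
grip_width: 0.0437
grip_force: 0.0
```

Emit:
servo_tool([
  [-0.09, -0.77, 0, 0, 0, 0.96, -1],
  [-0.09, -0.77, 0, 0, 0, 0.96, -1],
  [-0.09, -0.77, 0, 0, 0, 0.96, -1],
  [-0.09, -0.77, 0, 0, 0, 0.96, -1],
  [-0.09, -0.77, 0, 0, 0, 0.96, -1],
])

```text
t: 19.27
tcp_pos: [0.593, -0.254, 0.4057]
eef_rot: [0.0, 0.809, 0.588, -0.0]
force: [0.6, -0.4, -0.3]
grip_width: 0.0103
grip_force: 0.0
```

Emit:
servo_tool([
  [-0.09, -0.77, 0, 0, 0, 0.96, -1],
  [-0.09, -0.77, 0, 0, 0, 0.96, -1],
  [0, 0, 0, 0.99, -0.144, 0, -1],
  [0, 0, 0, 0.99, -0.144, 0, -1],
  [0, 0, 0, 0.99, -0.144, 0, -1],
])

```text
t: 19.68
tcp_pos: [0.5886, -0.2919, 0.406]
eef_rot: [-0.086, 0.751, 0.647, 0.1]
force: [0.4, 1.1, -0.3]
grip_width: 0.0004
grip_force: 0.0
```

Emit:
servo_tool([
  [0, 0, 0, 0.99, -0.144, 0, -1],
  [0, 0, 0, 0.99, -0.144, 0, -1],
  [0, 0, 0, 0.99, -0.144, 0, -1],
  [0, 0, 0, 0.99, -0.144, 0, -1],
  [0, 0, 0, 0, 0, 0, -1],
])

```text
t: 20.1
tcp_pos: [0.5879, -0.2931, 0.4047]
eef_rot: [-0.198, 0.723, 0.621, 0.228]
force: [0.5, -0.4, -0.3]
grip_width: 0.0002
grip_force: 0.0
```

```bash
python3 - <<'E'
from h import *
from station import bot,cams
import cv2
a=cams.snapshot("scene")["pixels"][100:400,180:480,::-1];b=cams.snapshot("top")["pixels"][130:330,200:500,::-1]
cv2.imwrite("pics/r1.png",np.hstack([cv2.resize(a,(400,400)),cv2.resize(b,(400,400))]))
show(bot.state())
E
```

```text
t 20.2 tcp [ 0.5885 -0.2921  0.4051] z [ 0.082  0.565 -0.821] y [ 0.989 -0.149 -0.003] q [ 0.37  0.65  0.24  1.45 -0.7   1.41  0.67]
```

View pics/r1.png

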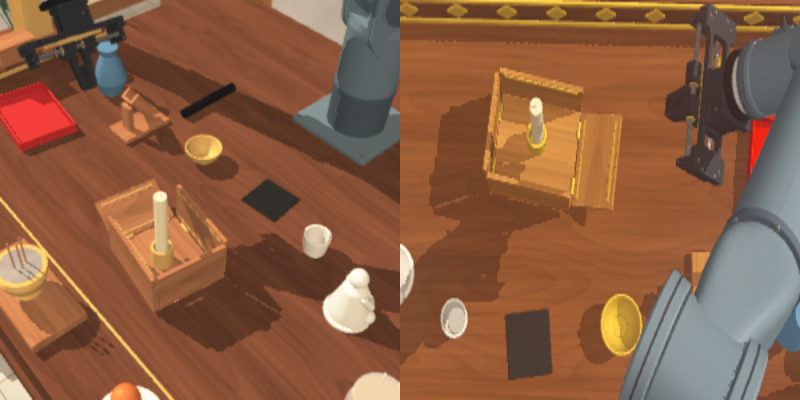

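The candle stands in the cup, upright at (162,230) in the left panel. Only the right wall remains. I'll lower outside it.

Emit:
servo_tool([
  [0, 0, -1, 0, 0, 0, -1],
  [0, 0, -1, 0, 0, 0, -1],
  [0, 0, -1, 0, 0, 0, -1],
  [0, 0, -1, 0, 0, 0, -1],
  [0, 0, -1, 0, 0, 0, -1],
])

```text
t: 20.62
tcp_pos: [0.5892, -0.2907, 0.2797]
eef_rot: [-0.196, 0.723, 0.623, 0.226]
force: [0.0, -0.3, 0.3]
grip_width: 0.0002
grip_force: 0.0
```

Emit:
servo_tool([
  [0, 0, -1, 0, 0, 0, -1],
  [0, 0, -1, 0, 0, 0, -1],
  [0, 0, -1, 0, 0, 0, -1],
  [0, 0, -1, 0, 0, 0, -1],
  [0, 0, -0.9, 0, 0, 0, -1],
])

```text
t: 21.03
tcp_pos: [0.5892, -0.2907, 0.1567]
eef_rot: [-0.197, 0.722, 0.623, 0.226]
force: [-0.4, -0.3, -0.6]
grip_width: 0.0002
grip_force: 0.0
```

Emit:
servo_tool([
  [0, 0, 0, 0, 0, 0, -1],
  [0, 0, 0, 0, 0, 0, -1],
])

```text
t: 21.2
tcp_pos: [0.5889, -0.2907, 0.1574]
eef_rot: [-0.198, 0.723, 0.623, 0.226]
force: [0.4, -0.4, 1.4]
grip_width: 0.0006
grip_force: 0.0
```

Emit:
servo_tool([
  [0.144, 0.99, 0, 0, 0, 0, -1],
  [0.144, 0.99, 0, 0, 0, 0, -1],
  [0.03, 0.2, 0, 0, 0, 0, -1],
  [0.03, 0.2, 0, 0, 0, 0, -1],
])

```text
t: 21.53
tcp_pos: [0.5989, -0.2304, 0.1599]
eef_rot: [-0.196, 0.722, 0.624, 0.228]
force: [-0.2, -1.3, -0.1]
grip_width: 0.0002
grip_force: 0.0
```

Emit:
servo_tool([
  [0.011, 0.075, 0.28, 0, 0, 0, -1],
  [0.02, 0.137, 0.292, 0, 0, 0, -1],
  [0.02, 0.137, 0.292, 0, 0, 0, -1],
])

```text
t: 21.78
tcp_pos: [0.5986, -0.2247, 0.1804]
eef_rot: [-0.196, 0.724, 0.622, 0.227]
force: [0.0, -0.4, -1.8]
grip_width: 0.0004
grip_force: 0.8
```

Emit:
servo_tool([
  [0.027, 0.182, 0.264, 0, 0, 0, -1],
  [0.027, 0.182, 0.264, 0, 0, 0, -1],
  [0.033, 0.226, 0.228, 0, 0, 0, -1],
  [0.033, 0.226, 0.228, 0, 0, 0, -1],
])

```text
t: 22.12
tcp_pos: [0.602, -0.2029, 0.2049]
eef_rot: [-0.197, 0.723, 0.622, 0.227]
force: [-0.2, -2.1, 0.7]
grip_width: 0.0003
grip_force: 1.1
```

Emit:
servo_tool([
  [0.031, 0.216, 0.158, 0, 0, 0, -1],
  [0.031, 0.216, 0.158, 0, 0, 0, -1],
  [0.035, 0.239, 0.118, 0, 0, 0, -1],
  [0.035, 0.239, 0.118, 0, 0, 0, -1],
])

```text
t: 22.45
tcp_pos: [0.6054, -0.1792, 0.218]
eef_rot: [-0.197, 0.723, 0.622, 0.227]
force: [1.6, -2.8, -0.0]
grip_width: 0.0004
grip_force: 1.1
```

Emit:
servo_tool([
  [0.038, 0.257, 0.074, 0, 0, 0, -1],
  [0.038, 0.257, 0.074, 0, 0, 0, -1],
])

```text
t: 22.62
tcp_pos: [0.6072, -0.1662, 0.2216]
eef_rot: [-0.197, 0.723, 0.622, 0.227]
force: [0.9, -2.2, 0.9]
grip_width: 0.0003
grip_force: 1.0
```

Emit:
servo_tool([
  [0.012, 0.08, 0.01, 0, 0, 0, -1],
  [0.012, 0.08, 0.01, 0, 0, 0, -1],
])

```text
t: 22.78
tcp_pos: [0.6078, -0.1622, 0.2219]
eef_rot: [-0.198, 0.722, 0.622, 0.227]
force: [0.2, -2.2, 1.1]
grip_width: 0.0006
grip_force: 0.9
```

Emit:
servo_tool([
  [0.012, 0.08, 0, 0, 0, 0, -1],
])

```text
t: 22.87
tcp_pos: [0.6079, -0.1609, 0.2218]
eef_rot: [-0.198, 0.723, 0.622, 0.227]
force: [-0.0, -1.6, 0.7]
grip_width: 0.0006
grip_force: 0.9
```

Emit:
servo_tool([
  [0.012, 0.08, 0, 0, 0, 0, -1],
])

```text
t: 22.95
tcp_pos: [0.608, -0.1591, 0.2217]
eef_rot: [-0.198, 0.723, 0.622, 0.227]
force: [-1.2, -2.1, 2.1]
grip_width: 0.0005
grip_force: 0.9
```

Emit:
servo_tool([
  [0.012, 0.08, 0, 0, 0, 0, -1],
])

```text
t: 23.03
tcp_pos: [0.6084, -0.1572, 0.2217]
eef_rot: [-0.198, 0.723, 0.622, 0.227]
force: [-1.3, -3.3, 2.3]
grip_width: 0.0004
grip_force: 2.4
```

Emit:
servo_tool([
  [0.012, 0.08, 0, 0, 0, 0, -1],
])

```text
t: 23.12
tcp_pos: [0.6085, -0.1564, 0.2218]
eef_rot: [-0.197, 0.723, 0.622, 0.226]
force: [-2.7, -9.0, 5.3]
grip_width: 0.0007
grip_force: 4.7
```

Emit:
servo_tool([
  [0, 0, 0, 0, 0, 0, -1],
])

```text
t: 23.2
tcp_pos: [0.6084, -0.1567, 0.2219]
eef_rot: [-0.196, 0.723, 0.622, 0.226]
force: [-2.0, -5.8, 3.4]
grip_width: 0.0005
grip_force: 2.9
```

The right wall is at its stop too (9 N). I'll retreat and check.

Emit:
servo_tool([
  [-0.115, -0.79, 0, 0, 0, 0, -1],
  [-0.115, -0.79, 0, 0, 0, 0, -1],
  [-0.115, -0.79, 0.8, 0, 0, 0, -1],
  [0, 0, 1, 0, 0, 0, -1],
  [0, 0, 1, 0, 0, 0, -1],
])

```text
t: 23.62
tcp_pos: [0.5988, -0.2183, 0.2917]
eef_rot: [-0.197, 0.725, 0.62, 0.226]
force: [0.3, 0.0, 0.2]
grip_width: 0.0005
grip_force: 0.0
```

Emit:
servo_tool([
  [0, -0.5, 1, 0, 0, 0, -1],
  [0, -0.5, 1, 0, 0, 0, -1],
  [0, 0, 0, 0, 0, 0, -1],
  [0, 0, 0, 0, 0, 0, -1],
])

```text
t: 23.95
tcp_pos: [0.5997, -0.2422, 0.3429]
eef_rot: [-0.196, 0.724, 0.622, 0.227]
force: [-0.4, 0.2, -0.9]
grip_width: 0.0004
grip_force: 0.0
```

```bash
python3 - <<'E'
from h import *
from station import bot,cams
import cv2
def c(im,x,y):
    return cv2.resize(im[y:y+120,x:x+120],(400,400),interpolation=cv2.INTER_CUBIC)
a=cams.snapshot("scene")["pixels"][:,:,::-1].copy();b=cams.snapshot("top")["pixels"][:,:,::-1].copy()
M=R.from_euler("z",-.1451).as_matrix();O=np.array([.6172,.0385,0])
# expected upright inner top corners as dots
for n,im in(("scene",a),("top",b)):
    for p in([-.07,.083,.106],[-.07,-.083,.106],[.068,.085,.106],[-.068,.085,.106],[.068,-.085,.106],[-.068,-.085,.106]):
        u=proj(n,O+M@p).round().astype(int);im[u[1],u[0]]=(255,0,255)
cv2.imwrite("pics/f.png",np.hstack([c(a,245,205),c(b,245,145)]))
show(bot.state())
E
```

```text
t 24.05 tcp [ 0.5995 -0.2399  0.3407] z [ 0.081  0.568 -0.819] y [ 0.989 -0.148 -0.005] q [ 0.31  0.68  0.21  1.55 -0.74  1.26  0.7 ]
```

View pics/f.png

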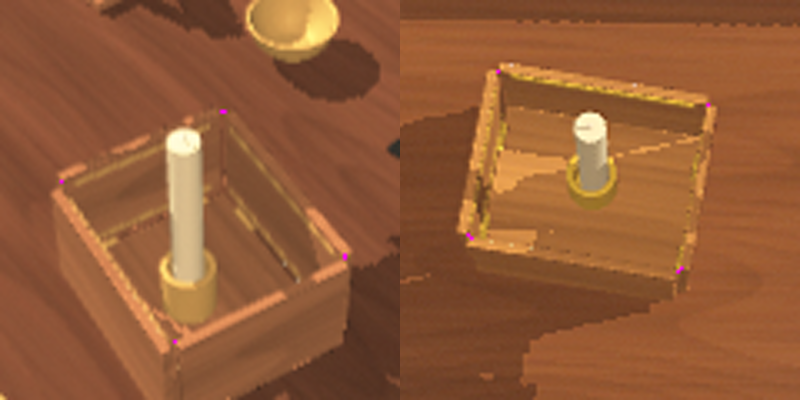

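The picture shows all three walls upright, with their top corners on the predicted upright marks. The candle is vertical in the cup at (187,250) in the left panel, and the gripper is clear of everything.

```bash
python3 -c "
from station import job
print(job.job_done())"
```

```text
the job is handed in; nothing more can be done
None
```

The job is handed in: all three walls stand upright at their stops, the candle is upright in the cup wick end up, everything is released, and I saw no bystander disturbed (no verdict was returned).

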